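Crack loose the slicer's left-hand disc nut with its tang key

TASK

The slicing disc has to come off for washing: take the T-handled tang key from its peg, fit it fully down into the slots of the round nut in the middle of the disc, and with the key back the nut off by an eighth of a turn or more. The nut has a left-hand thread, so it comes loose clockwise as seen from above: lower the key lightly and let its tangs find the slots, feel that the nut gives as you turn, and neither force the key nor tighten the nut. Then lift the key off and stand it back upright on its peg, tangs down on the tray, leaving the brush and the stacked punnets where they are.

Things in the scene. Friction and masses are not known exactly. Their poses are not given: they have to be found in the camera images.
- key_grip (a point): Centre of the cross-bar of the T-handled tang key: loose plain steel, about 0.4 kg, upright on the tray's peg at first. Bar 120 mm long (point x), 18 mm wide (y), 18 mm high (z, up the shank). Below it a round 16 mm shank runs to a tube 36 mm across with a flange 47 mm across, from which six tangs point down. The tang tips lie 115 mm below this point.
- key_tips (a point): Centre of the plane of the key's six tang tips, axes as key_grip. The tangs lie on a ring at 60 degree steps from the x axis (one at +x, one at -x), from 17 to 22.5 mm off the axis, 6.5 mm wide, standing 9 mm out of the flange. In the middle the key is bored 23 mm, open below, to 33 mm above the tips, to go over the spindle end or the peg.
- nut_top (a point): On the slicer's spindle axis, level with the top face of the nut, 146 mm above the table, z up. Fixed: it does not turn with the nut and its x, y say nothing of the slots. The round dark steel nut is 46 mm across, 14 mm high, with six slots 9 mm wide in its rim, 60 degrees apart, full height. The 20 mm spindle end stands 20 mm above it, tip tapered.
- slicer: The bench slicer (origin under the spindle axis on the table): square base 260 mm, bowl 268 mm across with rim 137 mm above the table, disc 236 mm across inside, spindle locked. How the nut's slots lie differs each time and is not measured: off the slots the key's tips stop at nut_top; within about 3 degrees they drop in, fully home 9 mm below it.
- nut (a joint): Turn of the nut on its left-hand thread, rad: 0 as found (tight), growing clockwise seen from above, which loosens it (rises 0.4 mm per rad). It takes about 0.4 N m to turn, all the way; the seated key has about 3 degrees of play each way. Anticlockwise it is against its seat: the resistance climbs, the value drops below 0 and it is tightened.
- peg_foot (a point): Foot of the key's parking peg on the low steel tool tray, 12 mm above the table, z up: fixed round peg 17 mm thick, 26 mm tall, tapered tip. The parked key stands over it, tang tips on the tray at this height, up to 4 mm off sideways. The tray is 100 mm wide with a 10 mm rim, and reaches 45 mm from the peg to -x and 125 mm to +x of this point.
- brush: Bystander: white cleaning brush 200 mm long lying on the table; origin at the middle of its underside.
- punnets: Bystander: stack of four clear punnets 150 x 110 mm, 80 mm tall, standing on the bench scale; origin under its centre.
Things that resemble listed ones, but are neither listed nor needed, are in the scene too. What is shaped like the part that bears key_grip but orange or purple is not meant.

How it is judged:
By the outcome, as a careful person would: the job done as asked, in the order asked, and still so for the second after the job is handed in, with the robot touching nothing.
It also fails if it takes over 61 s, if anything falls off the work surface, if the arm or the gripper's body presses on something with over 40 N, if the wrist force passes 120 N, or if a joint passes its speed limit or range.

ROBOT

A 7-joint arm with a two-finger parallel gripper is mounted at the origin on the work surface. World frame = base frame: x ahead of the robot, y to its left, z up, the work surface at z = 0. Lengths are in m, angles in rad, forces in N, time in s.
With the tool pointing down it reaches from about 0.425 to 0.8 m from the base axis. Payload 8.3 kg.
Tool frame: the origin (TCP) lies between the finger pads; the fingertips stand 11 mm ahead of it and the grasp point (between the pads) lies 8 mm behind it (r.tip_extent is the distance from the TCP to the fingertips, in m); x points along the fingers, z is the direction in which the jaws open and shut, and the axes are right-handed (so a half turn about x gives the same grasp; the last joint's range is limited). The gripper opens to 85 mm and grips with 20 to 120 N. Pads are 22 mm wide; open, the fingers measure 114 mm over their backs; the gripper's body (76 mm by 85 mm) begins 54 mm behind the grasp point. The pads swing forward as they close: fully open they stand 13 mm farther back than shut.
Start: joints at [-0.063, 0.383, 0.016, 1.37, -0.006, 1.388, -0.046], TCP at [0.625, 0, 0.242] pointing down, gripper open.
Joint ranges: [-2.95, 2.95], [-0.25, 2.06], [-1.52, 1.56], [0.18, 2.33], [-1.44, 4.58], [0.02, 2.06], [-3.01, 3.01]. Speed limits (rad/s): [2.39, 2.39, 3.01, 3.01, 3.14, 3.14, 3.14].

INTERFACE

Orientations are given as a rotation vector (axis times angle).
In Python, from workcell import read_state, grab_frame, get_calibration, ticket, recognise, regions_of, place_of, r gives the robot as it stands.
- The arm moves only by the tool jog_arm, never from a script. Its argument "motion" is text: rows parted by semicolons, each of 5 numbers parted by spaces: the opening, from -1 (shut) to 1 (fully open), then the shift along the tool's x, y, z in m, then the turn about the tool's x in rad. In form: fingers dx dy dz roll; .... A call has exactly 10 rows; each row is the pose to reach, as a shift and turn from the pose commanded when the call began, along the tool's axes at that moment; what a row does not reach only later rows make up. A row lasts 1/12 s, in which the tool goes at most 41.7 mm and 7.16 degrees, less where a joint would pass 70% of its speed; a pose out of reach is approached as far as the arm can. A call with a gripper value outside its range is refused whole. The fingers move at their own pace and stop on an object; the grip force is fixed at half the most. Time passes only in rows, so rows that repeat a pose let the fingers close, or fill a call up. It gives the time, the measured TCP pose, the force and the opening at its end, in the units of the state.
- read_state(): the state, without advancing time (a new reading comes with each control period).
- grab_frame(name): name is "scene" or "side" or "wrist"; returns the picture (400x640x3 uint8, blue, green, red); there is no depth.
- get_calibration(name): a dict with "intrinsics" (3x3 intrinsics, pixels), "k1" (the pictures are not rectified: a ray, as slopes to the right and down, at radius r is drawn at 1 + k1 r^2 times it, then the intrinsics apply), "R" (3x3) and "t" (3): a world point X has camera coordinates R X + t. Camera axes: x right, y down, z forward; pixel columns grow to the right and rows downward; lengths in m; the calibration is good to about 2 mm. A picture is of the moment at which its call begins: read the wrist's pose just before it. get_calibration takes no time and is no camera call; for the wrist camera it gives the pose at the moment of the call.
- ticket.close_job(): hands the job in, once; it reports no verdict.
Trained networks look in the newest picture that a camera, given by its name, has taken for a name from the list of things; names that differ only in an ending like _2 or _b are one class to them, and where a whole thing is asked for, a point or a joint stands for the part that bears it (a point fixed in the world has none). Each returns a list of dicts, best first, with "p" (0 to 1); they miss things now and then, are a little off and sometimes report something else, mostly with a low value. They report only what shows in the picture. A call takes as long as a camera call. They do not tell look-alikes from the thing itself.
- recognise(query, camera): "rect" ([left, top, width, height] in pixels, round what is visible of it).
- regions_of(query, camera): "mask" (400x640 bool, what is visible of it) and "rect" ([left, top, width, height] in pixels, round what is visible of it).
- place_of(query, camera): "xy" ([column, row] in pixels: a listed point, or the origin of a listed thing).
The state is a dict: "time_s": time; "qpos": joint angles; "qvel": joint speeds; "tau": joint torques, N m; "position": TCP position; "ee_rot": TCP orientation; "wrist_force": force on the tool from outside, world axes, zero at the start; "torque": the same for the moment, N m; "finger_gap": finger opening in m.
Only numpy, scipy, OpenCV 4.12 (cv2) and the standard library are available. Lean on these libraries where they do the work, as an engineer would, in place of code of your own. Each camera call takes 0.05 s, during which the arm holds its last target.

## Working session

There is one attempt and no reset: what is moved stays moved. The work goes in short steps, Python scripts to look and compute and a tool call to move; the robot and the scene stay as the last step left them, time stands still between calls to the robot, and variables do not carry over. Pictures are saved under pics/ and viewed, and the job is handed in when it is done.

Besides the shell and the picture viewer there is one more tool, called after ">>>" as name(argument=value, ...), one argument or row to a line, values as JSON. jog_arm: Moves the arm, as the interface text tells. Its arguments: {"type":"object","properties":{"motion":{"type":"string"}},"required":["motion"]}

```bash
ls; mkdir -p pics; cat > h.py <<'E'
import numpy as np, cv2
from workcell import *
from scipy.spatial.transform import Rotation as Rn
def ray(cal,px):
    K=np.array(cal["intrinsics"]);k1=cal["k1"]
    d=np.array([(px[0]-K[0,2])/K[0,0],(px[1]-K[1,2])/K[1,1]])
    u=d.copy()
    for _ in range(30): u=d/(1+k1*(u@u))
    R=np.array(cal["R"]);t=np.array(cal["t"])
    o=-R.T@t; v=R.T@np.array([u[0],u[1],1.]); return o,v/np.linalg.norm(v)
def atz(cal,px,z):
    o,v=ray(cal,px); return o+v*(z-o[2])/v[2]
def proj(cal,X):
    K=np.array(cal["intrinsics"]);c=np.array(cal["R"])@np.array(X)+np.array(cal["t"])
    u=c[:2]/c[2]; u=u*(1+cal["k1"]*(u@u)); return np.array([K[0,0]*u[0]+K[0,2],K[1,1]*u[1]+K[1,2]])
def tri(rays):
    A=np.zeros((3,3));b=np.zeros(3)
    for o,v in rays:
        P=np.eye(3)-np.outer(v,v);A+=P;b+=P@o
    x=np.linalg.solve(A,b); return x,[np.linalg.norm((np.eye(3)-np.outer(v,v))@(x-o)) for o,v in rays]
E
python3 - <<'E'
from h import *
for c in ["scene","side","wrist"]:
    im=grab_frame(c); cv2.imwrite(f"pics/{c}0.png",im)
    cal=get_calibration(c)
    print(c,np.round(-np.array(cal["R"]).T@cal["t"],3),cal["intrinsics"][0][0],cal["k1"])
    for q in ["key_grip","nut_top","peg_foot","key_tips"]:
        print(q,[(np.round(d["xy"],1).tolist(),round(d["p"],2)) for d in place_of(q,c)][:4])
s=read_state();print(s)
E
```

```text
pics
scene [1.153 0.468 0.706] 409.9902598141101 -0.0484825400236751
key_grip [([336.8, 195.0], 0.78), ([387.9, 187.9], 0.63), ([317.4, 168.5], 0.61)]
nut_top [([440.6, 279.2], 0.85)]
peg_foot [([340.6, 232.4], 0.91), ([231.9, 222.7], 0.47)]
key_tips [([316.9, 195.9], 0.8), ([386.4, 223.8], 0.79), ([334.9, 232.4], 0.64)]
side [-0.055 -0.786  1.079] 474.6950706643976 -0.09085186947687879
key_grip [([252.9, 210.9], 0.71), ([313.6, 194.7], 0.66), ([333.4, 252.5], 0.55)]
nut_top [([251.2, 108.1], 0.66)]
peg_foot [([312.3, 218.5], 0.9)]
key_tips [([334.3, 274.1], 0.63), ([306.9, 217.1], 0.58)]
wrist [0.625 0.067 0.373] 292.15690409306603 -0.023028658566857898
key_grip [([50.4, 279.6], 0.63)]
nut_top []
peg_foot [([230.2, 280.6], 0.63)]
key_tips [([229.6, 278.7], 0.69), ([123.7, 234.1], 0.62)]
{'time_s': 0.75, 'qpos': array([-0.06290822,  0.38337221,  0.01639456,  1.37011741, -0.00630294,
        1.38826108, -0.04651306]), 'qvel': array([-0.00126114,  0.0009169 ,  0.00085255,  0.00141688,  0.0004413 ,
        0.00021191,  0.00047941]), 'tau': array([ 1.18718013e-03, -6.27216625e+01,  8.43062606e-01, -3.72032833e+01,
        1.67109637e-02,  2.93585763e-03,  4.58899905e-06]), 'position': array([6.24954387e-01, 5.41479262e-05, 2.42288751e-01]), 'ee_rot': array([1.19012795e-05, 1.57090723e+00, 8.37027814e-05]), 'wrist_force': array([ 1.07233976, -1.16290134,  0.349747  ]), 'torque': array([ 0.02061529, -0.00090231, -0.07438922]), 'finger_gap': 0.08541269044592531}
```

View pics/scene0.png

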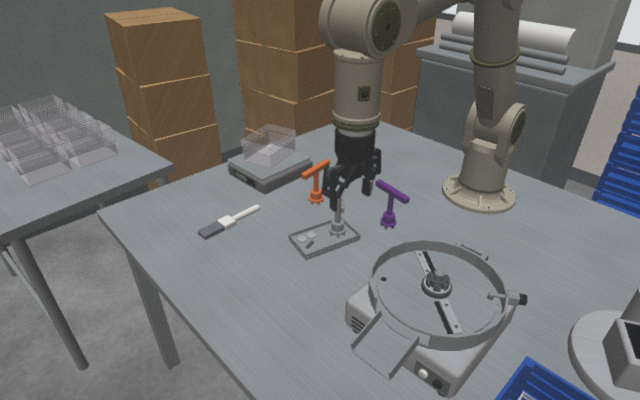

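View pics/side0.png

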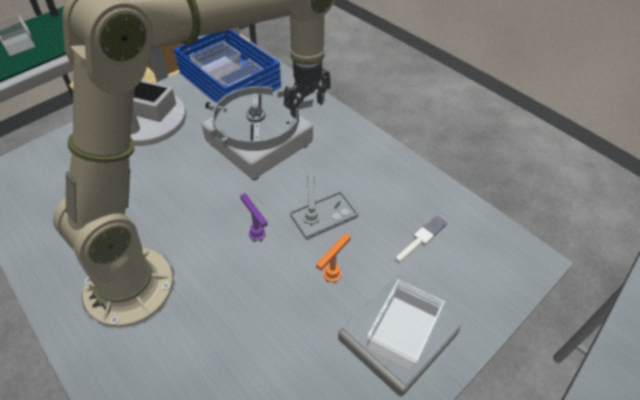

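View pics/wrist0.png

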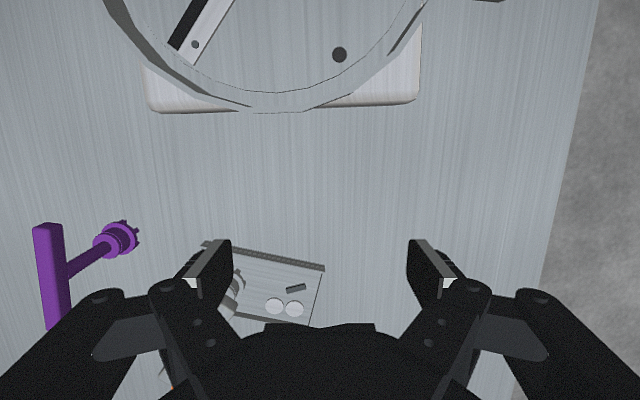

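```bash
python3 - <<'E'
from h import *
cs=get_calibration("scene");cd=get_calibration("side")
pf,rr=tri([ray(cs,[340.6,232.4]),ray(cd,[312.3,218.5])]);print("peg",pf,rr)
print(atz(cs,[340.6,232.4],.012),atz(cd,[312.3,218.5],.012))
print("nut",tri([ray(cs,[440.6,279.2]),ray(cd,[251.2,108.1])]),atz(cs,[440.6,279.2],.146),atz(cd,[251.2,108.1],.146))
print("key",tri([ray(cs,[336.8,195]),ray(cd,[313.6,194.7])]),atz(cs,[336.8,195],.127),atz(cd,[313.6,194.7],.127))
a=cv2.imread("pics/scene0.png")[140:270,270:420];b=cv2.imread("pics/side0.png")[160:250,260:390]
cv2.imwrite("pics/z.png",np.hstack([cv2.resize(a,(400,347),interpolation=3),cv2.resize(b,(400,277),interpolation=3)[:,:].copy() if 0 else cv2.resize(b,(400,347))]))
c=cv2.imread("pics/scene0.png")[235:325,380:500];cv2.imwrite("pics/n.png",cv2.resize(c,None,fx=6,fy=6,interpolation=2))
E
```

```text
peg [ 0.49822307 -0.15121295  0.01569812] [np.float64(0.007080000715985705), np.float64(0.00708000071598566)]
[ 0.48936135 -0.14980719  0.012     ] [ 0.50499087 -0.15421906  0.012     ]
nut (array([0.58150373, 0.21227523, 0.14967793]), [np.float64(0.00398319966337663), np.float64(0.003983199663376721)]) [0.58159296 0.20837199 0.146     ] [0.58236402 0.22042587 0.146     ]
key (array([ 0.49700136, -0.16501706,  0.13095027]), [np.float64(0.002257887173116942), np.float64(0.0022578871731170637)]) [ 0.49076318 -0.16788132  0.127     ] [ 0.50085619 -0.16408338  0.127     ]
```

View pics/z.png

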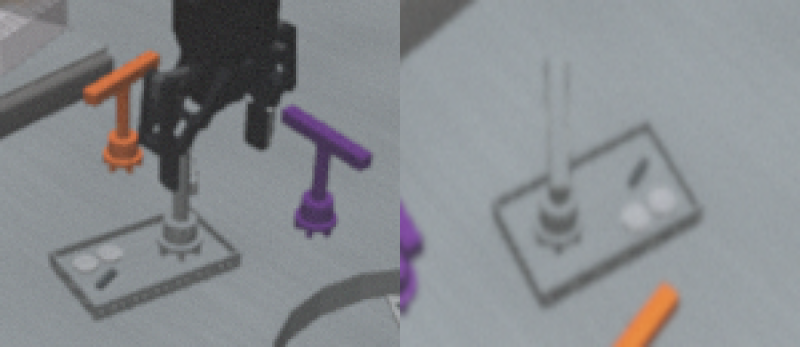

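View pics/n.png

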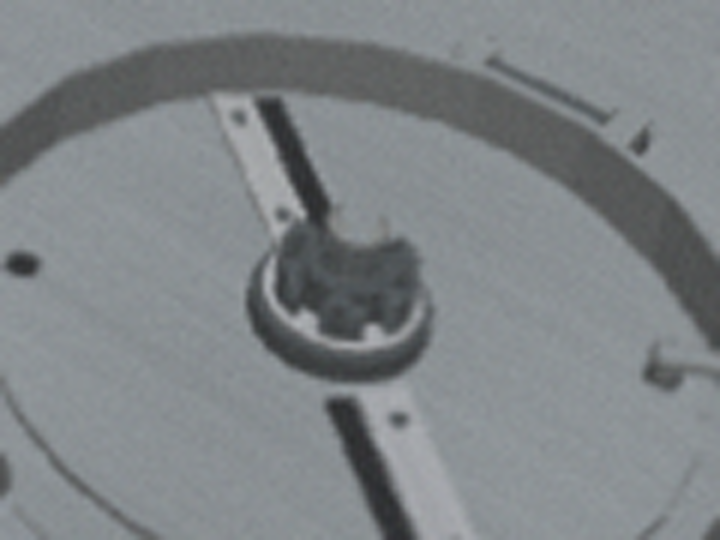

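>>> jog_arm(
  motion="1 -0.006 -0.03 -0.015 0; 1 -0.014 -0.06 -0.03 0; 1 -0.02 -0.09 -0.045 0; 1 -0.03 -0.12 -0.06 0; 1 -0.04 -0.15 -0.075 0; 1 -0.05 -0.18 -0.09 0; 1 -0.055 -0.21 -0.105 0; 1 -0.06 -0.24 -0.12 0; 1 -0.06 -0.25 -0.125 0; 1 -0.06 -0.25 -0.125 0",
)

```text
time_s: 1.58
position: [0.4978, -0.2544, 0.303]
ee_rot: [0.004, 1.57, -0.007]
wrist_force: [0.6, 0.4, -0.5]
finger_gap: 0.0857
```

```bash
cat > look.py <<'E'
from h import *
import sys,json
tag=sys.argv[1];qs=sys.argv[2].split(",") if len(sys.argv)>2 else []
cams=sys.argv[3].split(",") if len(sys.argv)>3 else ["wrist"]
for c in cams:
    cal=get_calibration(c); im=grab_frame(c); cv2.imwrite(f"pics/{c}_{tag}.png",im)
    json.dump({k:np.array(v).tolist() for k,v in cal.items()},open(f"pics/{c}_{tag}.json","w"))
    for q in qs:
        print(c,q,[(np.round(d["xy"],1).tolist(),round(d["p"],2)) for d in place_of(q,c)][:4])
s=read_state();print(s["time_s"],s["position"],s["ee_rot"],s["wrist_force"],s["torque"],s["finger_gap"])
E
python3 look.py a key_grip,peg_foot,nut_top wrist,scene,side
```

```text
wrist key_grip [([256.6, 240.0], 0.79), ([320.6, 80.7], 0.75), ([170.5, 17.8], 0.7), ([318.3, 91.6], 0.18)]
wrist peg_foot [([320.2, 89.3], 0.67)]
wrist nut_top []
scene key_grip [([388.2, 189.3], 0.94), ([317.4, 170.6], 0.8), ([337.5, 195.3], 0.74)]
scene peg_foot [([338.0, 232.1], 0.73)]
scene nut_top [([439.1, 277.1], 0.55)]
side key_grip [([310.4, 193.3], 0.86), ([251.9, 212.2], 0.71), ([332.0, 250.0], 0.57)]
side peg_foot [([310.5, 222.6], 0.78)]
side nut_top [([254.1, 107.5], 0.94)]
2.1833 [ 0.50015939 -0.24964301  0.3022067 ] [-4.23452365e-04  1.57097930e+00  5.70714269e-04] [-0.54741133 -0.61797485 -0.99687662] [-0.01786916  0.01576664 -0.04021321] 0.08546638514713746
```

View pics/wrist_a.png

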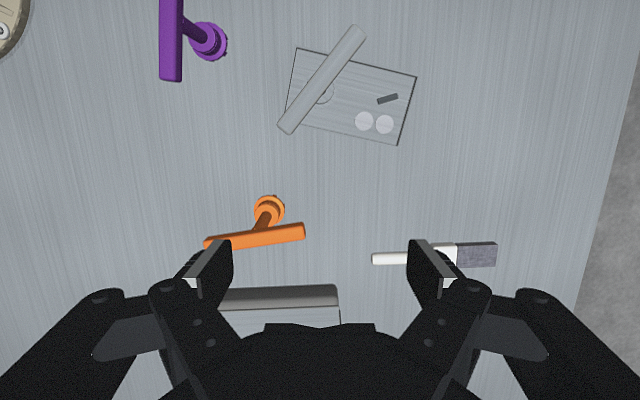

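View pics/scene_a.png

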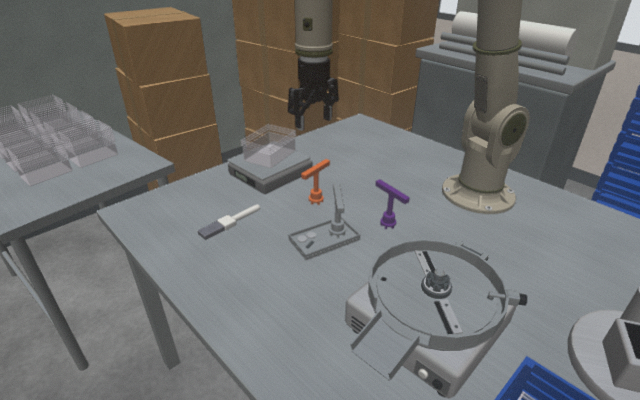

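```bash
python3 - <<'E'
from h import *
import json
w=json.load(open("pics/wrist_a.json"));cs=get_calibration("scene");cd=get_calibration("side")
w2=get_calibration("wrist");print(np.round(-np.array(w["R"]).T@w["t"],4),np.round(-np.array(w2["R"]).T@w2["t"],4));print(np.round(w2["R"],3))
for d in regions_of("key_grip","wrist")[:3]:
    m=d["mask"];ys,xs=np.nonzero(m);print(d["p"],d["rect"],m.sum(),cv2.minAreaRect(np.c_[xs,ys].astype(np.float32)))
for a in [[321,80.5],[286,130],[358,28],[277.5,125.5],[292,134.5],[352,25.5],[367,34]]: print(a,np.round(atz(w2,a,.136),4))
print("key",tri([ray(w2,[321,80.5]),ray(cs,[337.5,195.3]),ray(cd,[310.4,193.3])]))
print("peg",tri([ray(w2,[320.2,89.3]),ray(cs,[338,232.1]),ray(cd,[310.5,222.6])]))
print("nut",tri([ray(cs,[439.1,277.1]),ray(cd,[254.1,107.5])]),atz(cs,[439.1,277.1],.146),atz(cd,[254.1,107.5],.146))
im=cv2.imread("pics/wrist_a.png")[10:150,260:430];cv2.imwrite("pics/z2.png",cv2.resize(im,None,fx=4.5,fy=4,interpolation=2))
E
```

```text
[ 0.4987 -0.1868  0.4341] [ 0.5005 -0.1823  0.4334]
[[ 1.     0.002  0.001]
 [ 0.002 -0.964  0.265]
 [ 0.001 -0.265 -0.964]]
0.81 [207.5, 194.9, 99.9, 56.8] 2337 ((251.9180908203125, 222.78729248046875), (49.39737319946289, 103.6405258178711), 81.46923065185547)
0.75 [277.4, 29.2, 89.7, 105.0] 2782 ((324.8628234863281, 82.94247436523438), (34.90074157714844, 127.65583038330078), 41.18592834472656)
0.61 [155.1, 0.0, 74.4, 80.9] 3441 ((193.0, 41.0), (82.0, 70.0), 90.0)
[321, 80.5] [ 0.5022 -0.1515  0.136 ]
[286, 130] [ 0.4675 -0.198   0.136 ]
[358, 28] [ 0.5361 -0.1058  0.136 ]
[277.5, 125.5] [ 0.4591 -0.1936  0.136 ]
[292, 134.5] [ 0.4733 -0.2024  0.136 ]
[352, 25.5] [ 0.5305 -0.1037  0.136 ]
[367, 34] [ 0.5446 -0.1108  0.136 ]
key (array([ 0.49925721, -0.1548973 ,  0.13237443]), [np.float64(0.004791092393233094), np.float64(0.0032360870873594143), np.float64(0.00436975251738119)])
peg (array([ 0.49683465, -0.15444906,  0.00941074]), [np.float64(0.006859733288634176), np.float64(0.004161988720571608), np.float64(0.005796042338261639)])
nut (array([0.5858508 , 0.20728839, 0.15389356]), [np.float64(0.0009798710627699724), np.float64(0.0009798710627699706)]) [0.57869329 0.20300919 0.146     ] [0.59090701 0.2167986  0.146     ]
```

View pics/z2.png

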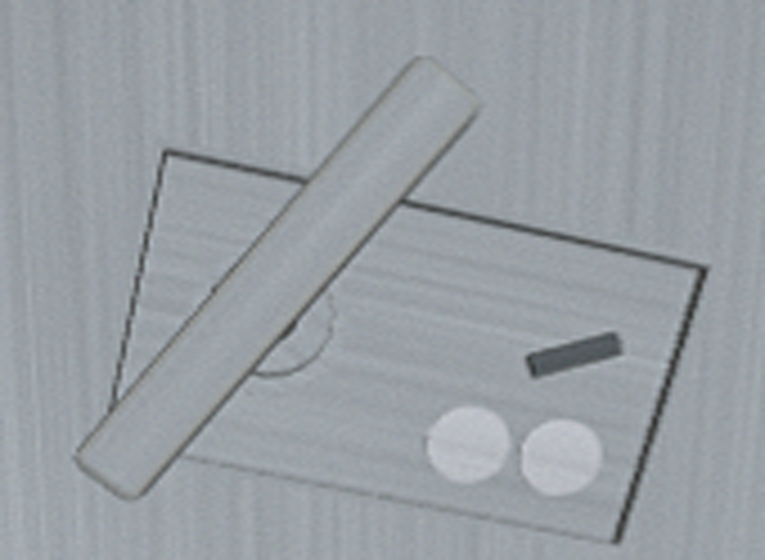

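```bash
python3 look.py b key_grip,peg_foot wrist; python3 - <<'E'
from h import *
im=cv2.imread("pics/wrist_b.png")[20:160,255:425];cv2.imwrite("pics/z3.png",cv2.resize(im,None,fx=4,fy=4,interpolation=2))
E
```

```text
wrist key_grip [([167.7, 22.3], 0.98), ([318.2, 89.8], 0.86), ([254.7, 241.3], 0.76)]
wrist peg_foot [([319.2, 93.4], 0.61)]
2.3833 [ 0.49999435 -0.24997121  0.30227672] [5.59420493e-05 1.57087455e+00 3.83376888e-05] [-0.30911797 -0.01194336 -0.52449364] [-0.03406086 -0.03415431  0.01800845] 0.08540891834639024
```

View pics/z3.png

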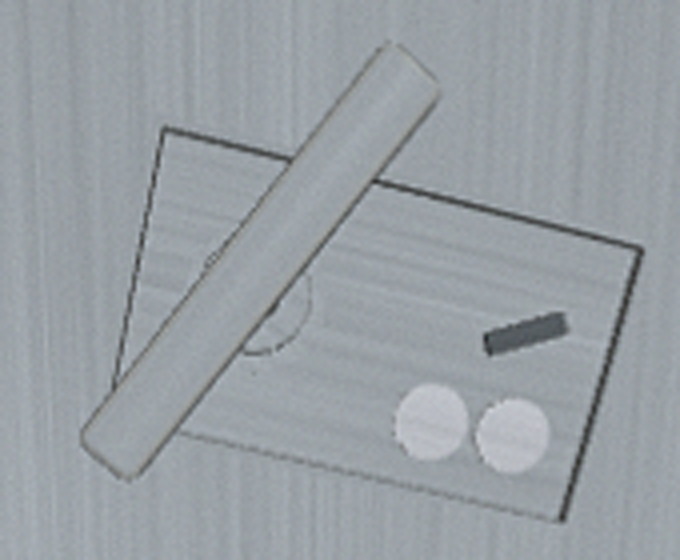

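```bash
python3 - <<'E'
from h import *
import json
w=json.load(open("pics/wrist_b.json"));P=lambda u,v:[255+u/4,20+v/4]
c=[atz(w,P(*p),.136)[:2] for p in [(80,437),(128,481),(442,92),(391,41)]]
m=np.mean(c,0);d=(c[2]+c[3]-c[0]-c[1])/2
print(np.round(c,4),"ctr",m,"len",np.linalg.norm(d),"w",np.linalg.norm(c[1]-c[0]),np.degrees(np.arctan2(d[1],d[0])))
print(np.degrees([np.arctan2(*(c[3]-c[0])[::-1]),np.arctan2(*(c[2]-c[1])[::-1])]))
for z in (.012,.022):
    t=[atz(w,P(*p),z)[:2] for p in [(164,128),(642,248),(562,521)]]
    ex=(t[1]-t[0]);ey=t[1]-t[2];L=np.linalg.norm(ex);ux=ex/L;uy=ey/np.linalg.norm(ey)
    print(z,"L",L,"W",np.linalg.norm(ey),np.degrees(np.arctan2(ux[1],ux[0])),np.degrees(np.arctan2(uy[1],uy[0])))
    mid=(t[0]+t[2])/2; print("peg", mid+ux*(45-85)*1e-3)
# flange circle center guess: visible arc
print(atz(w,P(262,305),.021))
cs=get_calibration("scene");cd=get_calibration("side")
print("side check proj key",proj(cs,[*m,.127]),proj(cd,[*m,.127]))
E
```

```text
[[ 0.4565 -0.1974]
 [ 0.4681 -0.2082]
 [ 0.5435 -0.1185]
 [ 0.5313 -0.1078]] ctr [ 0.49983495 -0.15799784] len 0.11691821547164638 w 0.01593033856689919 50.058997993197664
[50.13789406 49.98036977]
0.012 L 0.1660473241127331 W 0.09512772030509355 -12.865769095833835 77.22464816147759
peg [ 0.50103502 -0.15907386]
0.022 L 0.16210742026582667 W 0.0928705681758426 -12.865769095833832 77.22464816147763
peg [ 0.50009658 -0.15941761]
[ 0.50221236 -0.15964337  0.021     ]
side check proj key [337.03214852 197.73779574] [311.80110309 193.60706755]
```

>>> jog_arm(
  motion="1 0 0.025 0 0.1; 1 0 0.05 0 0.2; 1 0 0.075 0 0.3; 1 0.015 0.092 0 0.4; 1 0.04 0.092 0 0.5; 1 0.065 0.092 0 0.6; 1 0.09 0.092 0 0.698; 1 0.11 0.092 0 0.698; 1 0.115 0.092 0 0.698; 1 0.115 0.092 0 0.698",
)

```text
time_s: 3.22
position: [0.4991, -0.1577, 0.186]
ee_rot: [0.546, 1.504, -0.546]
wrist_force: [-0.2, 0.4, -0.1]
finger_gap: 0.0853
```

```bash
python3 look.py c key_grip wrist; python3 look.py d key_grip wrist,scene,side; python3 -c "
from h import *
print(read_state()['qpos'])"
```

```text
wrist key_grip [([121.8, 261.1], 0.63), ([321.4, 215.6], 0.61)]
3.3167 [ 0.50056463 -0.15819052  0.18848589] [ 0.54581603  1.49972832 -0.5455374 ] [0.87160526 0.33182961 0.63336406] [0.04501592 0.00585418 0.01112648] 0.08527867743168711
wrist key_grip [([317.3, 213.7], 0.97), ([119.5, 263.6], 0.78)]
scene key_grip [([341.0, 195.3], 0.96), ([318.3, 169.3], 0.84), ([338.3, 232.3], 0.6)]
side key_grip [([310.0, 192.8], 0.83), ([332.3, 251.7], 0.73), ([250.8, 211.5], 0.65)]
3.6167 [ 0.50041374 -0.15812407  0.18814968] [ 0.54624128  1.49949276 -0.54584096] [ 0.52775762 -0.56192807  0.78863683] [-0.0308563   0.02727071  0.02934485] 0.08587934337327481
[ 0.11681808  0.1996728   0.14770599  1.73284894 -0.03134087  1.20992221
 -0.42530888]
```

View pics/wrist_d.png

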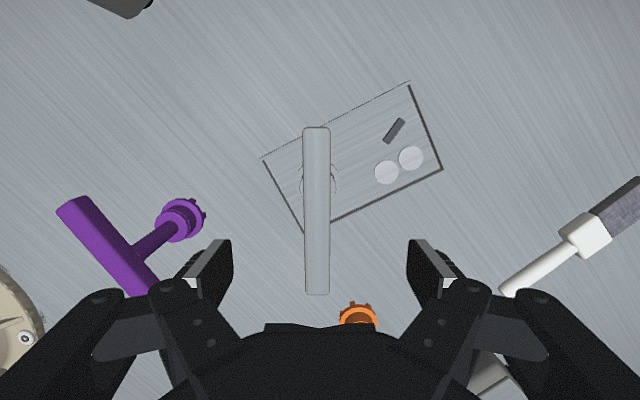

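```bash
python3 - <<'E'
from h import *
import json
w=json.load(open("pics/wrist_d.json"))
im=cv2.imread("pics/wrist_d.png")[115:305,270:365];cv2.imwrite("pics/z4.png",cv2.resize(im,None,fx=3,fy=3,interpolation=2))
c=np.array([atz(w,p,.136)[:2] for p in [(303,127.5),(329.5,127.5),(330,295),(304.5,295)]])
m=c.mean(0);d=c[:2].mean(0)-c[2:].mean(0);print(np.round(c,4),m,np.linalg.norm(d),np.degrees(np.arctan2(d[1],d[0])),np.linalg.norm(c[1]-c[0]))
s=read_state();R=Rn.from_rotvec(s["ee_rot"]).as_matrix();print(R.T@(np.array([*m,.127])-s["position"]))
E
```

```text
[[ 0.5314 -0.1064]
 [ 0.5439 -0.1168]
 [ 0.4693 -0.2084]
 [ 0.4551 -0.1965]] [ 0.49990814 -0.15703114] 0.11804410687006944 50.30115025191935 0.016283573938764236
[ 0.06114863  0.00046849 -0.00116563]
```

View pics/z4.png

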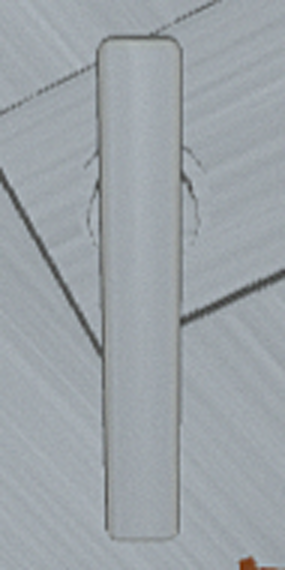

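>>> jog_arm(
  motion="1 0.02 0 -0.001 0; 1 0.04 0 -0.001 0; 1 0.06 0 -0.001 0; 1 0.069 0 -0.001 0; 1 0.069 0 -0.001 0; 0.4 0.069 0 -0.001 0; 0 0.069 0 -0.001 0; -0.4 0.069 0 -0.001 0; -1 0.069 0 -0.001 0; -1 0.069 0 -0.001 0",
)

```text
time_s: 4.45
position: [0.4997, -0.1574, 0.1191]
ee_rot: [0.546, 1.5, -0.546]
wrist_force: [-0.0, 0.1, -0.1]
finger_gap: 0.0254
```

>>> jog_arm(
  motion="-1 0 0 0 0; -1 0 0 0 0; -1 0 0 0 0; -1 0 0 0 0; -1 0 0 0 0; -1 0 0 0 0; -1 0 0 0 0; -1 0 0 0 0; -1 0 0 0 0; -1 0 0 0 0",
)

```text
time_s: 5.28
position: [0.4995, -0.1573, 0.119]
ee_rot: [0.546, 1.5, -0.546]
wrist_force: [-2.0, 1.3, 6.0]
finger_gap: 0.017
```

```bash
python3 look.py e key_grip wrist,scene
```

```text
wrist key_grip [([47.6, 323.8], 0.85), ([321.3, 264.1], 0.6)]
scene key_grip [([317.5, 169.9], 0.83), ([390.4, 189.0], 0.81), ([339.1, 197.3], 0.69)]
5.4833 [ 0.49953732 -0.15732283  0.11897998] [ 0.54623355  1.50011716 -0.54579733] [-1.76541012  1.88018361  5.83740196] [ 0.17915206  0.41339952 -0.01168714] 0.01701144141665723
```

View pics/wrist_e.png

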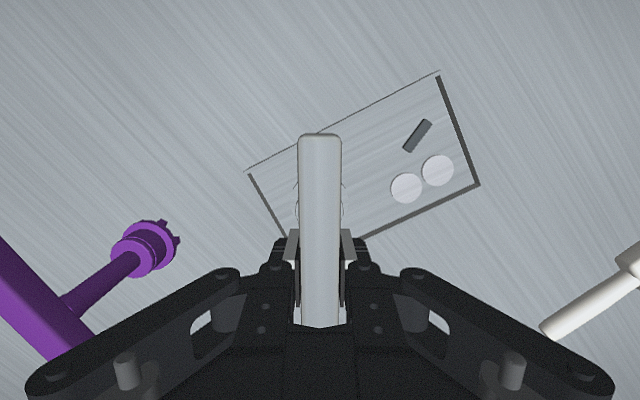

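View pics/scene_e.png

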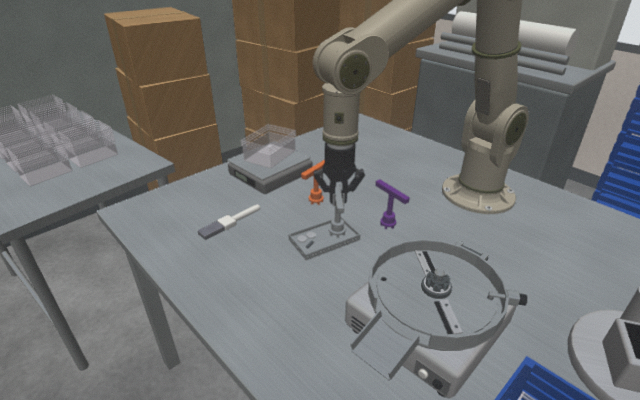

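>>> jog_arm(
  motion="-1 -0.008 0 0 0; -1 -0.02 0 0 0; -1 -0.04 0 0 0; -1 -0.065 0 0 0; -1 -0.095 0 0 0; -1 -0.125 0.008 -0.006 0; -1 -0.15 0.024 -0.018 0; -1 -0.175 0.044 -0.033 0; -1 -0.195 0.064 -0.048 0; -1 -0.205 0.084 -0.063 0",
)

```text
time_s: 6.32
position: [0.5051, -0.0516, 0.3262]
ee_rot: [0.547, 1.498, -0.546]
wrist_force: [1.2, 0.3, -4.9]
finger_gap: 0.0171
```

>>> jog_arm(
  motion="-1 0 0.02 -0.015 0; -1 0 0.04 -0.03 0; -1 0 0.06 -0.045 0; -1 0 0.08 -0.06 0; -1 0 0.1 -0.075 0; -1 0 0.12 -0.09 0; -1 0 0.135 -0.1 0; -1 0 0.145 -0.108 0; -1 0 0.147 -0.11 0; -1 0 0.147 -0.11 0",
)

```text
time_s: 7.15
position: [0.5148, 0.1311, 0.3229]
ee_rot: [0.545, 1.502, -0.546]
wrist_force: [0.6, 0.2, -4.1]
finger_gap: 0.0173
```

```bash
python3 look.py f nut_top wrist;python3 look.py g nut_top wrist; python3 look.py g nut_top,key_tips scene,side; python3 -c "
from h import *
print(read_state()['qpos'])
im=cv2.imread('pics/wrist_g.png')[20:160,240:400];cv2.imwrite('pics/z5.png',cv2.resize(im,None,fx=4,fy=4,interpolation=2))"
```

```text
wrist nut_top []
7.25 [0.51525893 0.12912469 0.32320734] [ 0.5468684   1.50048305 -0.54846593] [-9.12422687e-02  2.56193560e-03 -4.16562530e+00] [-0.12357083  0.0098619  -0.04671153] 0.017002050835294887
wrist nut_top []
7.35 [0.51533792 0.12899026 0.32335386] [ 0.54766553  1.50017416 -0.5486401 ] [-0.37661297 -0.00550692 -4.45680443] [0.04097529 0.00297026 0.00933808] 0.01699863792660374
scene nut_top [([435.2, 281.3], 0.9), ([431.1, 214.8], 0.66)]
scene key_tips [([316.5, 201.4], 0.79), ([431.6, 216.5], 0.66), ([388.3, 219.8], 0.6)]
side nut_top [([251.9, 109.2], 0.72)]
side key_tips [([332.4, 275.7], 0.87), ([256.0, 235.6], 0.67)]
7.65 [0.51516912 0.13043591 0.32336671] [ 0.5466447   1.50075856 -0.54661294] [-0.049323    0.13796318 -4.18121219] [0.00611325 0.0407058  0.02795547] 0.017134342321719728
[-0.23527127  0.15765834 -0.08404115  1.47848442  0.01321213  1.50596495
 -1.01771857]
```

View pics/wrist_g.png

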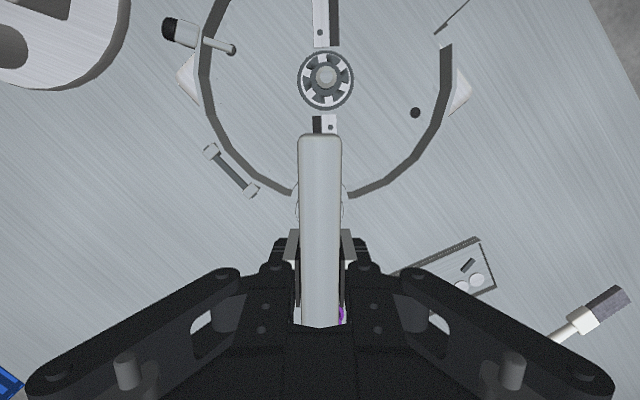

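View pics/scene_g.png

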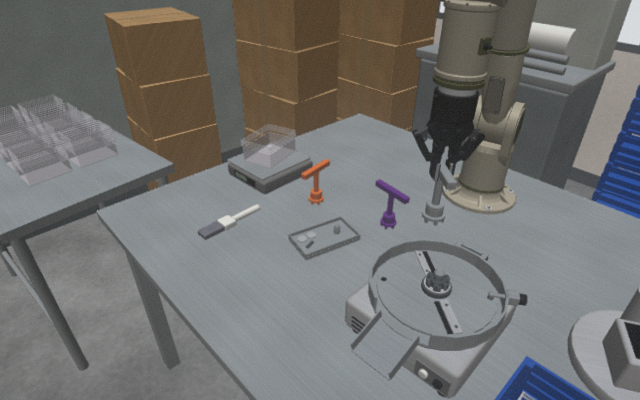

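View pics/z5.png

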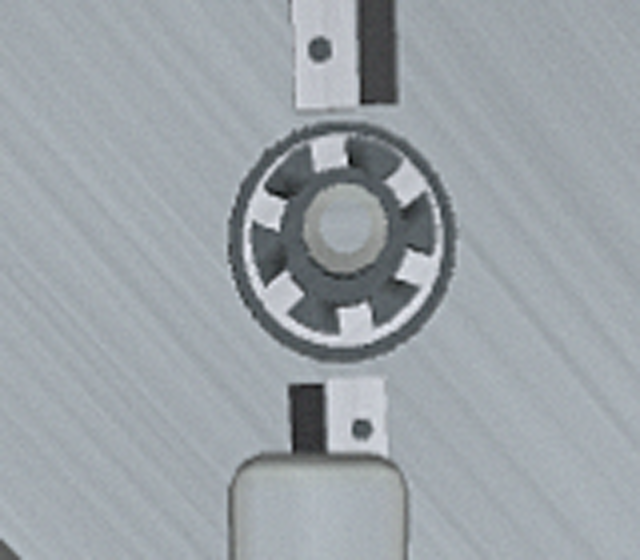

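```bash
python3 look.py h "" wrist; cat > nut.py <<'E'
from h import *
import json,sys
tag=sys.argv[1];cx,cy=float(sys.argv[2]),float(sys.argv[3])
w=json.load(open(f"pics/wrist_{tag}.json"));im=cv2.imread(f"pics/wrist_{tag}.png")
def rect(z,cx,cy,s=.25e-3,n=280):
    M=np.zeros((n,n,2),np.float32)
    for i in range(n):
        for j in range(n): M[i,j]=proj(w,[cx+(j-n/2)*s,cy-(i-n/2)*s,z])
    return cv2.remap(im,M[...,0],M[...,1],cv2.INTER_CUBIC)
r=rect(.146,cx,cy);cv2.imwrite(f"pics/rect_{tag}.png",cv2.resize(r,None,fx=2,fy=2))
E
python3 - <<'E'
from h import *
import json
w=json.load(open("pics/wrist_h.json"))
P=lambda u,v:[240+u/4,20+v/4]
print("spindle",atz(w,P(345,232),.166)); print("nut",atz(w,P(343,238),.132),atz(w,P(343,240),.146))
E
python3 nut.py h 0.583 0.211
```

```text
spindle [0.5844502  0.20255592 0.166     ]
nut [0.58614093 0.20417988 0.132     ] [0.58465589 0.20285798 0.146     ]Traceback (most recent call last):
  File "look.py", line 9, in <module>
    print(c,q,[(np.round(d["xy"],1).tolist(),round(d["p"],2)) for d in place_of(q,c)][:4])
                                                                       ~~~~~~~~^^^^^
ValueError: it knows: brush, key_grip, key_tips, nut_top, peg_foot, punnets, slicer
```

View pics/rect_h.png

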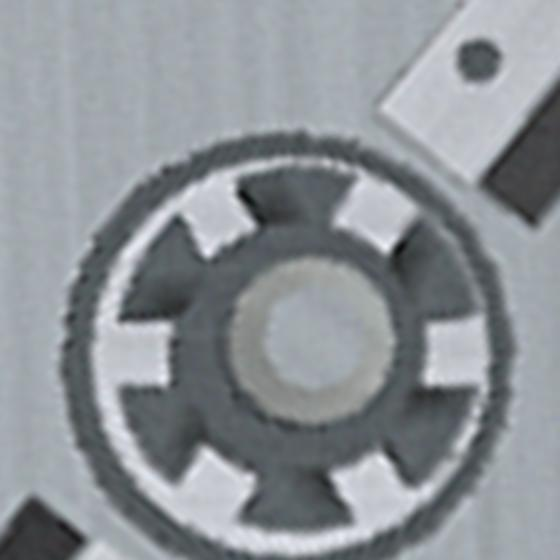

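```bash
sed -i 's/if len(sys.argv)>2 else/if len(sys.argv)>2 and sys.argv[2] else/' look.py; cat >> nut.py <<'E'
for zz in (.132,.146):
    o=atz(w,proj(w,[cx,cy,.146]),zz)[:2]; s=.125e-3
    r=rect(zz,o[0],o[1],s,560);g=cv2.GaussianBlur(cv2.cvtColor(r,cv2.COLOR_BGR2GRAY).astype(np.float32),(0,0),3)
    yy,xx=np.mgrid[:560,:560];X=(xx-280)*s;Y=-(yy-280)*s
    # optimise centre, phase with slot template: bright within 9mm slots, r 15..22 mm ; dark between
    from scipy.optimize import minimize
    from scipy.ndimage import map_coordinates
    def f(p):
        rr=np.arange(16.5e-3,20e-3,.5e-3);th=np.radians(np.arange(0,360,1.))
        x=p[0]+np.outer(rr,np.cos(th));y=p[1]+np.outer(rr,np.sin(th))
        v=map_coordinates(g,[280-y/s,280+x/s],order=1,mode='nearest').mean(0)
        return v,th
    def cost(p):
        v,th=f(p[:2]*1e-3);return -(v*np.cos(6*(th-np.radians(p[2])))).sum()
    best=min((minimize(cost,[a,b,c],method="Nelder-Mead") for a in(-3,0,3) for b in (-3,0,3) for c in (0,15,-15)),key=lambda q:q.fun)
    print(zz,"centre",o+best.x[:2]*1e-3,"phase",best.x[2],best.fun)
E
python3 nut.py h .5847 .2029
```

```text
0.132 centre [0.58587374 0.20303664] phase 1.1889787629982003 -11006.45064356817
0.146 centre [0.58481629 0.20209701] phase 1.1487616562796985 -12206.41078762732
```

>>> jog_arm(
  motion="-1 0 0.015 0.001 -0.03; -1 0 0.035 0.002 -0.06; -1 0 0.055 0.004 -0.09; -1 0 0.075 0.006 -0.12; -1 0 0.09 0.007 -0.15; -1 0 0.0995 0.007 -0.183; -1 0.01 0.0995 0.007 -0.183; -1 0.02 0.0995 0.007 -0.183; -1 0.03 0.0995 0.007 -0.183; -1 0.03 0.0995 0.007 -0.183",
)

```text
time_s: 8.53
position: [0.5831, 0.2012, 0.2899]
ee_rot: [0.402, 1.537, -0.408]
wrist_force: [-0.7, -0.2, -5.5]
finger_gap: 0.0172
```

```bash
python3 look.py i "" wrist,scene,side; python3 look.py j "" scene,side; python3 -c "
from h import *
a=cv2.imread('pics/scene_j.png')[200:320,390:490];b=cv2.imread('pics/side_j.png')[50:150,210:293]
cv2.imwrite('pics/z6.png',np.hstack([cv2.resize(a,(400,480),interpolation=2),cv2.resize(b,(400,480),interpolation=2)]))"
```

```text
8.6833 [0.58420452 0.20200287 0.29347556] [ 0.40425625  1.53277241 -0.40449829] [-0.25840228  0.65284658 -4.25554887] [0.03585328 0.02225329 0.00300377] 0.017221086915760138
8.7833 [0.58453284 0.20234549 0.2941243 ] [ 0.4045816   1.53179924 -0.40352597] [-0.04436612 -0.00711642 -4.310835  ] [-0.03343416 -0.02223441  0.03471648] 0.01723171375717369
```

View pics/z6.png

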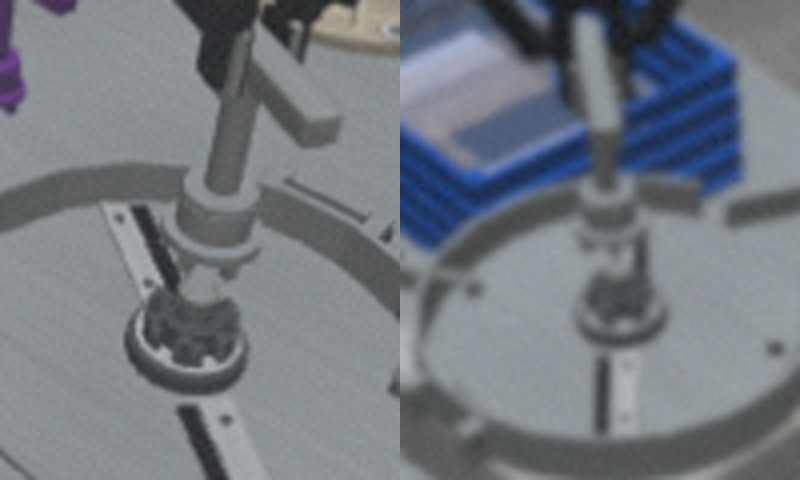

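View pics/wrist_i.png

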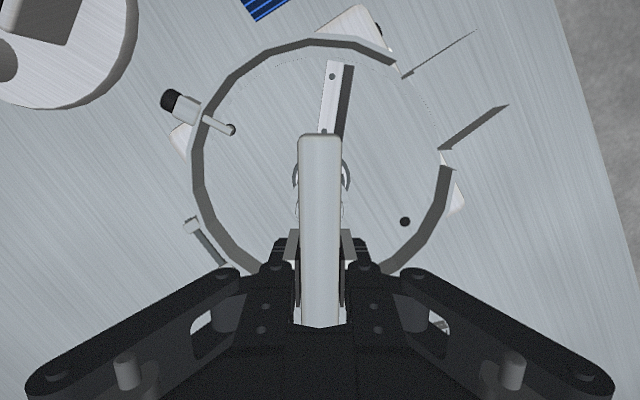

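```bash
python3 - <<'E'
from h import *
s=read_state();p=s["position"];print(p)
for c,ox,oy,sx,sy in (("scene",390,200,4,4),("side",210,50,400/83,4.8)):
    cal=get_calibration(c)
    for n,X in (("shank",p+[0,0,-.03]),("flange",p+[0,0,-.107+.009]),("spindle",[p[0],p[1],.166]),("nuttop",[p[0],p[1],.146]),("base",[p[0],p[1],.132]),("nut+5x",[p[0]+.005,p[1],.146]),("nut+5y",[p[0],p[1]+.005,.146])):
        q=proj(cal,X);print(c,n,np.round([(q[0]-ox)*sx+(400 if c=="side" else 0),(q[1]-oy)*sy],1))
a=cv2.imread('pics/scene_j.png')[240:310,410:460];b=cv2.imread('pics/side_j.png')[80:130,235:271]
cv2.imwrite('pics/z7.png',np.hstack([cv2.resize(a,(400,560),interpolation=2),cv2.resize(b,(400,560),interpolation=2)]))
E
```

```text
[0.58453284 0.20234549 0.2941243 ]
scene shank [232.4 121.2]
scene flange [206.3 235.9]
scene spindle [195.5 283.2]
scene nuttop [188.6 313.4]
scene base [183.9 334.1]
scene nut+5x [182.9 318.4]
scene nut+5y [197.3 318.6]
side shank [601.1 137.4]
side flange [611.1 227.8]
side spindle [615.3 265.9]
side nuttop [618.1 290.6]
side base [620.  307.6]
side nut+5x [624.3 287.4]
side nut+5y [613.4 287. ]
```

View pics/z7.png

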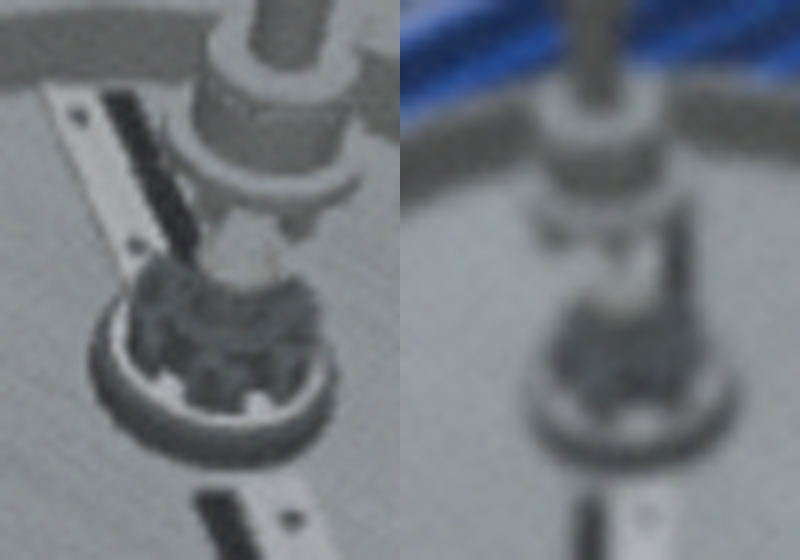

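>>> jog_arm(
  motion="-1 0.005 0 0 0; -1 0.01 0 0 0; -1 0.014 0 0 0; -1 0.018 0 0 0; -1 0.021 0 0 0; -1 0.024 0 0 0; -1 0.027 0 0 0; -1 0.03 0 0 0; -1 0.032 0 0 0; -1 0.032 0 0 0",
)

```text
time_s: 9.62
position: [0.5842, 0.2025, 0.2607]
ee_rot: [0.403, 1.534, -0.404]
wrist_force: [0.1, 0.5, -4.9]
finger_gap: 0.017
```

```bash
python3 -c "
from h import *
s=read_state();print(s['position'],s['wrist_force'],s['torque'])"
```

```text
[0.58424764 0.20251777 0.26069473] [ 0.05174807  0.50123538 -4.88289018] [0.04015008 0.01059202 0.008366  ]
```

>>> jog_arm(
  motion="-1 0.002 0 0 0; -1 0.004 0 0 0; -1 0.005 0 0 0; -1 0.006 0 0 0; -1 0.007 0 0 0; -1 0.008 0 0 0; -1 0.009 0 0 0; -1 0.01 0 0 0; -1 0.01 0 0 0; -1 0.01 0 0 0",
)

```text
time_s: 10.45
position: [0.5845, 0.2026, 0.2513]
ee_rot: [0.404, 1.533, -0.404]
wrist_force: [0.1, 0.9, -4.9]
finger_gap: 0.0171
```

```bash
python3 -c "
from h import *
s=read_state();print(s['position'],s['wrist_force'],s['torque'])"
```

```text
[0.58447997 0.20256056 0.25125274] [ 0.10652391  0.88614468 -4.9353147 ] [-0.00788312 -0.14454698 -0.00470532]
```

>>> jog_arm(
  motion="-1 0.001 0 0 0; -1 0.002 0 0 0; -1 0.003 0 0 0; -1 0.004 0 0 0; -1 0.005 0 0 0; -1 0.006 0 0 0; -1 0.007 0 0 0; -1 0.008 0 0 0; -1 0.008 0 0 0; -1 0.008 0 0 0",
)

```text
time_s: 11.28
position: [0.5846, 0.2027, 0.2439]
ee_rot: [0.404, 1.532, -0.403]
wrist_force: [0.1, 0.5, 0.8]
finger_gap: 0.0175
```

```bash
python3 -c "
from h import *
s=read_state();print(s['position'],s['wrist_force'],s['torque'])"; python3 look.py k "" scene,side;python3 -c "
import cv2,numpy as np
a=cv2.imread('pics/scene_k.png')[220:320,400:480];b=cv2.imread('pics/side_k.png')[60:150,215:287]
cv2.imwrite('pics/z8.png',np.hstack([cv2.resize(a,(400,500),interpolation=2),cv2.resize(b,(400,500),interpolation=2)]))"
```

```text
[0.58457648 0.20268806 0.24386476] [0.07542623 0.50448581 0.79364348] [-0.02326389  0.0870902  -0.01099837]
11.3833 [0.58460982 0.20268259 0.24385231] [ 0.40404755  1.53218333 -0.40310759] [-0.50889003 -1.42064968  1.68462329] [-0.01925882  0.0894659  -0.00289265] 0.01736581026119238
```

View pics/z8.png

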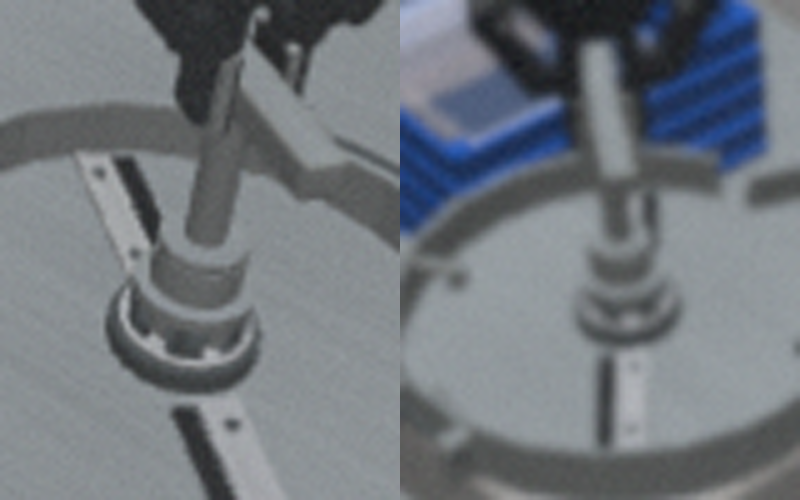

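>>> jog_arm(
  motion="-1 0 0 0 0.02; -1 0 0 0 0.04; -1 0 0 0 0.06; -1 0 0 0 0.08; -1 0 0 0 0.1; -1 0 0 0 0.12; -1 0 0 0 0.14; -1 0 0 0 0.16; -1 0 0 0 0.18; -1 0 0 0 0.2",
)

```text
time_s: 12.22
position: [0.5848, 0.2026, 0.2437]
ee_rot: [0.561, 1.496, -0.56]
wrist_force: [3.3, 0.0, 4.9]
finger_gap: 0.017
```

```bash
python3 -c "
from h import *
s=read_state();print(s['position'],s['wrist_force'],s['torque'],s['qpos'],s['ee_rot'])
print(Rn.from_rotvec(s['ee_rot']).as_matrix().round(3))"
```

```text
[0.58478624 0.20258325 0.24369986] [3.33885494 0.01268048 4.92838089] [-0.08200423 -0.81589062  0.42215515] [-0.31453976  0.37209704 -0.09619688  1.38286704  0.03565744  1.38729945
 -1.12767364] [ 0.56134969  1.49620224 -0.56038642]
[[ 0.001  0.657  0.754]
 [ 0.     0.754 -0.657]
 [-1.     0.001  0.001]]
```

>>> jog_arm(
  motion="-1 0 0 0 0.04; -1 0 0 0 0.08; -1 0 0 0 0.12; -1 0 0 0 0.16; -1 0 0 0 0.2; -1 0 0 0 0.24; -1 0 0 0 0.28; -1 0 0 0 0.32; -1 0 0 0 0.36; -1 0 0 0 0.4",
)

```text
time_s: 13.05
position: [0.5848, 0.2025, 0.2439]
ee_rot: [0.87, 1.389, -0.869]
wrist_force: [2.0, -0.1, 5.8]
finger_gap: 0.0171
```

>>> jog_arm(
  motion="-1 0 0 0 0.05; -1 0 0 0 0.1; -1 0 0 0 0.15; -1 0 0 0 0.2; -1 0 0 0 0.25; -1 0 0 0 0.3; -1 0 0 0 0.35; -1 0 0 0 0.4; -1 0 0 0 0.44; -1 0 0 0 0.48",
)

```text
time_s: 13.88
position: [0.5849, 0.2023, 0.244]
ee_rot: [1.23, 1.195, -1.229]
wrist_force: [2.7, -0.5, 7.1]
finger_gap: 0.017
```

```bash
python3 look.py l "" wrist,scene; python3 -c "
from h import *
s=read_state();print(s['qpos'])
R=Rn.from_rotvec(s['ee_rot']).as_matrix();print(np.degrees(np.arctan2(R[1,1],R[0,1])))"
```

```text
13.9833 [0.58489609 0.20227691 0.24402755] [ 1.23003929  1.19519218 -1.22836197] [1.43409455 0.34414549 7.13200467] [-0.33283272 -0.60130159  0.27696991] 0.01715983195821392
[-0.41297487  0.36794078  0.03850733  1.38785036 -0.01364854  1.38482664
 -1.97275574]
-1.5712672760571371
```

View pics/wrist_l.png

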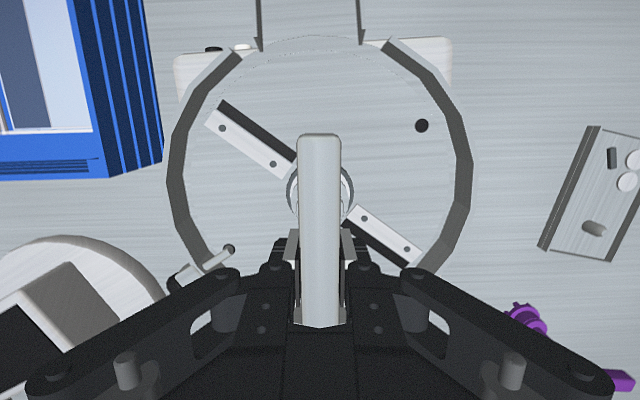

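View pics/scene_l.png

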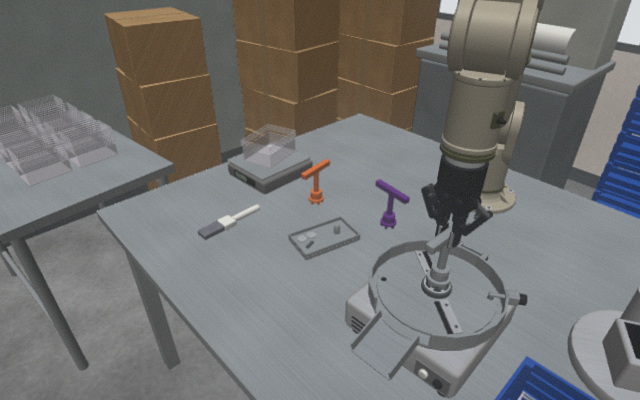

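>>> jog_arm(
  motion="-1 0 0 0 -0.02; -1 0 0 0 -0.05; -1 0 0 0 -0.05; -1 -0.003 0 0 -0.05; -1 -0.008 0 0 -0.05; -1 -0.015 0 0 -0.05; -1 -0.024 0 0 -0.05; -1 -0.035 0 0 -0.05; -1 -0.05 0 0 -0.05; -1 -0.07 0 0 -0.05",
)

```text
time_s: 14.82
position: [0.5834, 0.2025, 0.3133]
ee_rot: [1.188, 1.223, -1.193]
wrist_force: [-0.2, 0.2, -4.6]
finger_gap: 0.0168
```

```bash
python3 look.py m "" wrist,scene; python3 -c "
import cv2,numpy as np
a=cv2.imread('pics/scene_m.png')[200:320,390:490]
cv2.imwrite('pics/z9.png',cv2.resize(a,(500,600),interpolation=2))"
```

```text
14.9167 [0.58532176 0.2031978  0.31776715] [ 1.19450903  1.21925547 -1.18488815] [ 0.4259048  -0.79953664 -3.22862033] [ 0.00571026 -0.09171142 -0.01533783] 0.01716670625528263
```

View pics/z9.png

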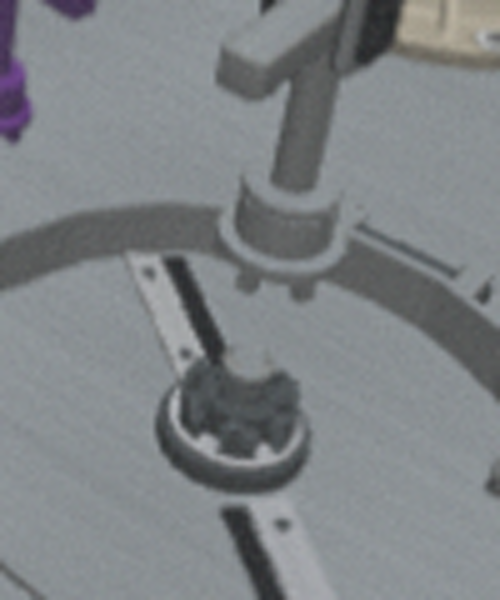

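View pics/wrist_m.png

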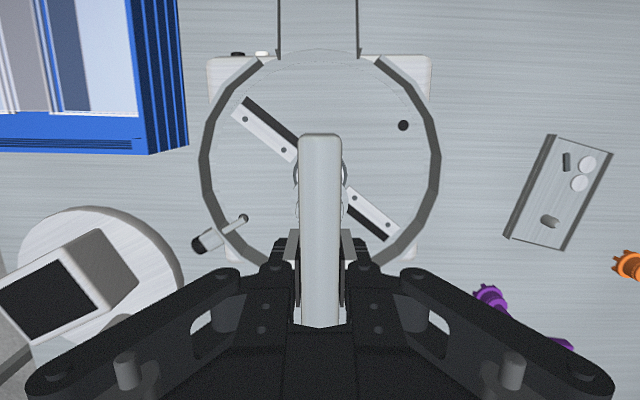

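>>> jog_arm(
  motion="-1 -0.006 0 0 -0.09; -1 -0.006 -0.008 0.008 -0.18; -1 -0.006 -0.018 0.018 -0.27; -1 -0.006 -0.028 0.028 -0.36; -1 -0.006 -0.038 0.038 -0.46; -1 -0.006 -0.048 0.048 -0.56; -1 -0.006 -0.058 0.057 -0.66; -1 -0.006 -0.066 0.065 -0.76; -1 -0.006 -0.072 0.07 -0.847; -1 -0.006 -0.072 0.07 -0.847",
)

```text
time_s: 15.75
position: [0.5132, 0.1294, 0.3192]
ee_rot: [0.544, 1.502, -0.545]
wrist_force: [0.3, -0.5, -4.0]
finger_gap: 0.0173
```

```bash
python3 look.py n "" wrist; python3 look.py n "" wrist; python3 look.py n "" wrist; python3 nut.py n .5847 .2026; python3 nut.py h .5847 .2026;python3 -c "
from h import *
s=read_state();print(s['position']);R=Rn.from_rotvec(s['ee_rot']).as_matrix();print(np.degrees(np.arctan2(R[1,1],R[0,1])))"
```

```text
15.8 [0.51376541 0.13021222 0.31910857] [ 0.54779972  1.50084579 -0.54815106] [ 0.2192984  -0.85513734 -4.32429844] [ 0.00693423 -0.02690245  0.06402898] 0.01715864095214451
15.85 [0.51409026 0.1308306  0.31907036] [ 0.54876112  1.50065769 -0.5486131 ] [-0.60535721  0.58815239 -4.19265374] [ 0.05849621  0.01370937 -0.02004383] 0.016682341967615658
15.9 [0.51426003 0.1311628  0.31899816] [ 0.54840372  1.50083527 -0.54828561] [ 0.20368527  0.7408755  -4.78471896] [ 0.08820497 -0.01290446 -0.06141513] 0.017161240473104158
0.132 centre [0.58585197 0.20302032] phase 4.245583412967341 -10659.836555892995
0.146 centre [0.5847878  0.20214181] phase 4.186666240970567 -12026.28747874562
0.132 centre [0.58587381 0.20303558] phase 1.1893683934615604 -11008.456136451816
0.146 centre [0.58481633 0.202095  ] phase 1.147811254738004 -12205.636910973555
[0.51426003 0.1311628  0.31899816]
49.85012306521655
```

View pics/rect_n.png

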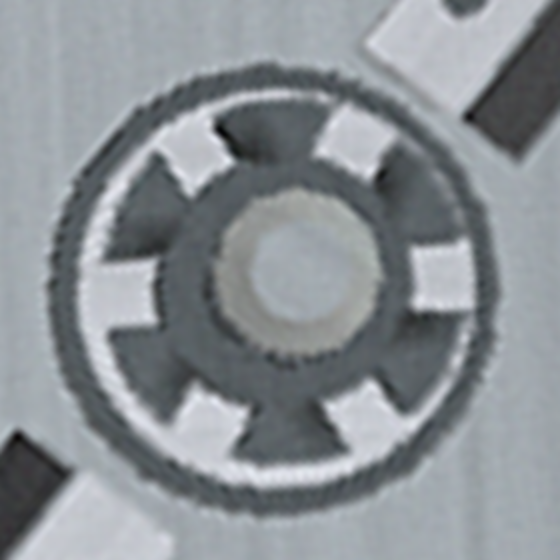

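>>> jog_arm(
  motion="-1 0 -0.012 0.006 0; -1 0 -0.03 0.016 0; -1 0 -0.05 0.026 0; -1 0 -0.07 0.037 0; -1 0 -0.09 0.048 0; -1 0 -0.11 0.058 0; -1 0 -0.13 0.069 0; -1 0 -0.15 0.079 0; -1 0 -0.17 0.09 0; -1 0 -0.19 0.1 0",
)

```text
time_s: 16.73
position: [0.4686, -0.0803, 0.3191]
ee_rot: [0.548, 1.501, -0.548]
wrist_force: [0.7, -0.7, -4.5]
finger_gap: 0.0169
```

>>> jog_arm(
  motion="-1 0 -0.02 0.01 0; -1 0 -0.04 0.021 0; -1 0 -0.06 0.032 0; -1 0 -0.08 0.042 0; -1 0 -0.1 0.053 0; -1 0 -0.12 0.063 0; -1 0 -0.135 0.071 0; -1 0 -0.143 0.075 0; -1 0 -0.145 0.0766 0; -1 0 -0.145 0.0766 0",
)

```text
time_s: 17.57
position: [0.4344, -0.2394, 0.3191]
ee_rot: [0.547, 1.501, -0.547]
wrist_force: [-0.7, 1.0, -4.5]
finger_gap: 0.0174
```

```bash
python3 look.py o "" wrist; python3 look.py o "" wrist;python3 look.py o "" wrist; python3 look.py o peg_foot wrist; python3 - <<'E'
from h import *
im=cv2.imread('pics/wrist_o.png')[0:150,240:420];cv2.imwrite('pics/z10.png',cv2.resize(im,None,fx=4,fy=4,interpolation=2))
E
```

```text
17.6167 [ 0.43474731 -0.23849747  0.31908159] [ 0.54634514  1.50147707 -0.54548734] [ 0.73243636  0.62134838 -4.98932656] [ 0.07342494 -0.00848216 -0.00888921] 0.016851621698170838
17.6667 [ 0.43492488 -0.2380502   0.31911559] [ 0.5454955   1.50165027 -0.54455543] [ 0.22346941  0.46800151 -4.46661816] [-0.01139866 -0.01325131 -0.02682149] 0.017232413176517115
17.7167 [ 0.43494968 -0.23790801  0.31917078] [ 0.54505823  1.50166214 -0.54409702] [ 1.24663597 -0.48034729 -3.96125561] [ 0.08188359 -0.03953572 -0.01636767] 0.016719303209061127
wrist peg_foot [([318.1, 87.2], 0.57)]
17.8167 [ 0.43479224 -0.2382272   0.31923235] [ 0.54499693  1.50147249 -0.54442646] [-0.54033455 -0.59189423 -3.9496987 ] [0.03718639 0.00074896 0.01637856] 0.016944616178025642
```

View pics/wrist_o.png

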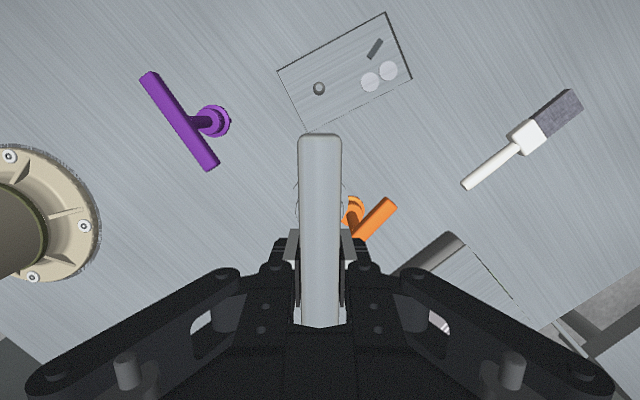

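View pics/z10.png

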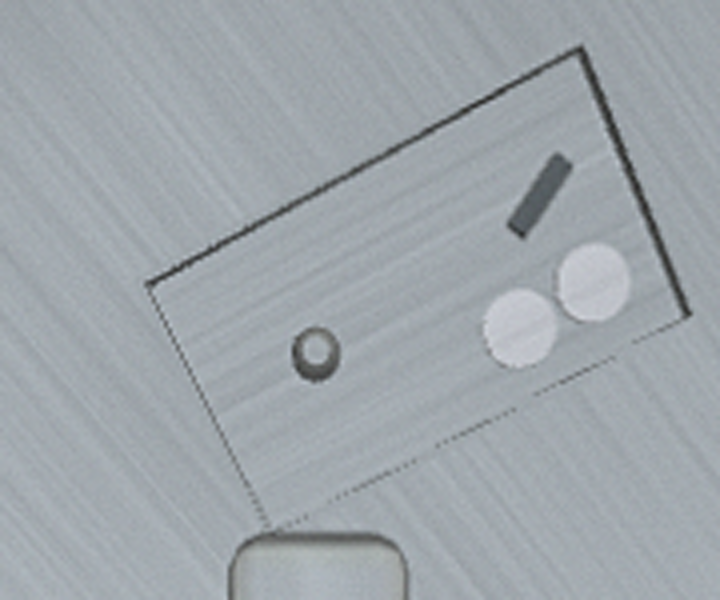

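```bash
python3 - <<'E'
from h import *
import json
w=json.load(open("pics/wrist_o.json"));P=lambda u,v:[240+u/4,v/4]
print(atz(w,P(317,347),.038),atz(w,P(316,354),.025))
for z in (.022,): 
    t=[atz(w,P(*p),z)[:2] for p in [(148,285),(581,47),(690,316),(272,530)]]
    ux=(t[1]-t[0])+(t[2]-t[3]);ux/=np.linalg.norm(ux);mid=(t[0]+t[3])/2;print("tray",mid+.045*ux,np.linalg.norm(t[1]-t[0]),np.linalg.norm(t[3]-t[0]))
s=read_state();R=Rn.from_rotvec(s["ee_rot"]).as_matrix();p=atz(w,P(317,347),.038);print(s["position"],R.T@(p-s["position"]))
E
```

```text
[ 0.50081233 -0.15915898  0.038     ] [ 0.49979023 -0.15983644  0.025     ]
tray [ 0.50361185 -0.16070992] 0.16182760380236685 0.09239838485243607
[ 0.43479224 -0.2382272   0.31923235] [2.81260636e-01 1.02929693e-01 4.12221801e-05]
```

>>> jog_arm(
  motion="-1 0 0.02 0 0; -1 0 0.045 0 0; -1 0 0.07 0 0; -1 0.01 0.09 0 0; -1 0.035 0.1 0 0; -1 0.065 0.1025 0 0; -1 0.095 0.1025 0 0; -1 0.125 0.1025 0 0; -1 0.145 0.1025 0 0; -1 0.154 0.1025 0 0",
)

```text
time_s: 18.65
position: [0.4985, -0.1595, 0.1619]
ee_rot: [0.545, 1.506, -0.546]
wrist_force: [-0.2, -0.2, -5.0]
finger_gap: 0.0172
```

```bash
python3 look.py p "" scene,side; python3 look.py p "" scene,side; python3 - <<'E'
from h import *
a=cv2.imread('pics/scene_p.png')[170:260,290:380];b=cv2.imread('pics/side_p.png')[165:245,270:350]
cv2.imwrite('pics/z11.png',np.hstack([cv2.resize(a,(400,400),interpolation=2),cv2.resize(b,(400,400),interpolation=2)]))
s=read_state();p=s["position"];print(p)
for c,ox,oy,k,o in (("scene",290,170,400/90,0),("side",270,165,5,400)):
    cal=get_calibration(c)
    for n,X in (("flange",p+[0,0,-.098]),("tips",p+[0,0,-.107]),("pegtop",[p[0],p[1],.038]),("foot",[p[0],p[1],.012])):
        q=proj(cal,X);print(c,n,np.round([(q[0]-ox)*k+o,(q[1]-oy)*k]))
E
```

```text
18.75 [ 0.49932415 -0.16003218  0.16387047] [ 0.54550465  1.50448288 -0.54603783] [ 0.27289294  0.12505969 -3.28730228] [0.0308958  0.00871327 0.01723084] 0.017129106755690682
18.85 [ 0.50103432 -0.16083928  0.16667971] [ 0.54603627  1.49920461 -0.54550476] [ 0.27944521 -0.10846175 -4.15838718] [-0.05043165 -0.00846217 -0.00322162] 0.01717996919801001
[ 0.50103432 -0.16083928  0.16667971]
scene flange [202. 203.]
scene tips [201. 215.]
scene pegtop [200. 244.]
scene foot [199. 277.]
side flange [614. 215.]
side tips [614. 225.]
side pegtop [614. 249.]
side foot [614. 278.]
```

View pics/z11.png

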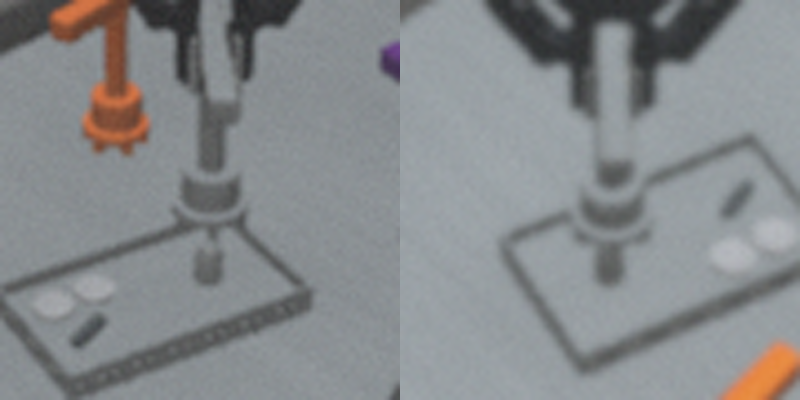

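```bash
python3 look.py q "" side; python3 look.py q "" side; python3 - <<'E'
from h import *
s=read_state();R=Rn.from_rotvec(s["ee_rot"]).as_matrix();print(R.T@(np.array([.5005,-.1593,.119])-s["position"]))
E
```

```text
18.9 [ 0.50137356 -0.16105409  0.16716385] [ 0.54612875  1.49798141 -0.54538104] [ 0.47097717 -1.38774293 -3.68092552] [-0.02516351 -0.0209953  -0.00715358] 0.016968041606289237
18.95 [ 0.50138963 -0.16110411  0.1672503 ] [ 0.54631578  1.49766782 -0.54538154] [-5.13911571e-01  6.54405380e-04 -4.36899165e+00] [-0.02469973  0.04144226  0.00681021] 0.016870452719014713
[ 0.04824615  0.00073072 -0.00197798]
```

>>> jog_arm(
  motion="-1 0 0 -0.001 0; -1 0 0.0005 -0.002 0; -1 0.005 0.0005 -0.002 0; -1 0.01 0.0005 -0.002 0; -1 0.015 0.0005 -0.002 0; -1 0.02 0.0005 -0.002 0; -1 0.025 0.0005 -0.002 0; -1 0.03 0.0005 -0.002 0; -1 0.035 0.0005 -0.002 0; -1 0.038 0.0005 -0.002 0",
)

```text
time_s: 19.78
position: [0.4986, -0.1591, 0.1264]
ee_rot: [0.546, 1.502, -0.546]
wrist_force: [-0.5, -0.2, -3.7]
finger_gap: 0.0169
```

```bash
python3 look.py r "" scene,side; python3 - <<'E'
from h import *
s=read_state();R=Rn.from_rotvec(s["ee_rot"]).as_matrix();print(R.T@(np.array([.5005,-.1593,.119])-s["position"]))
a=cv2.imread('pics/scene_r.png')[170:260,290:380];b=cv2.imread('pics/side_r.png')[165:245,270:350]
cv2.imwrite('pics/z12.png',np.hstack([cv2.resize(a,(400,400),interpolation=2),cv2.resize(b,(400,400),interpolation=2)]))
E
```

```text
19.8833 [ 0.49851508 -0.15908248  0.12649674] [ 0.54613495  1.50232681 -0.54638   ] [-0.34966847 -0.19719569 -4.07001403] [0.02996824 0.01787805 0.0130178 ] 0.016937536257831294
[0.00749395 0.00111364 0.00166999]
```

View pics/z12.png

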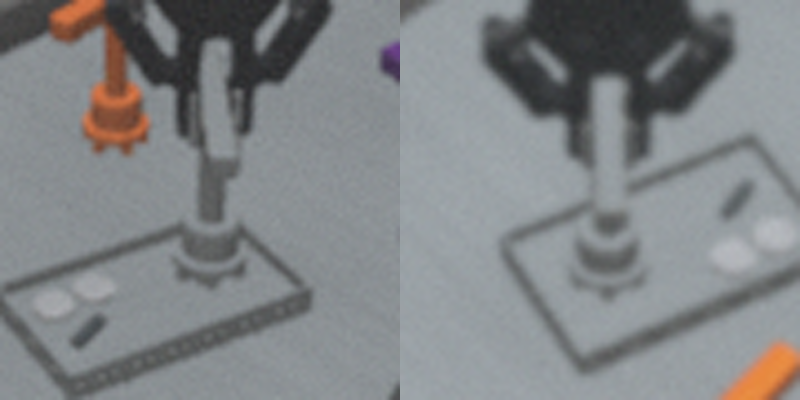

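>>> jog_arm(
  motion="-1 0.001 0.0005 0.0005 0; -1 0.002 0.001 0.001 0; -1 0.003 0.001 0.001 0; -1 0.004 0.001 0.001 0; -1 0.005 0.001 0.001 0; -1 0.006 0.001 0.001 0; -1 0.007 0.001 0.001 0; -1 0.0075 0.001 0.001 0; -1 0.008 0.001 0.001 0; -1 0.008 0.001 0.001 0",
)

```text
time_s: 20.72
position: [0.5003, -0.1591, 0.1192]
ee_rot: [0.546, 1.501, -0.546]
wrist_force: [0.5, 0.0, -4.1]
finger_gap: 0.0171
```

```bash
python3 look.py s "" wrist
```

```text
20.7667 [ 0.50031184 -0.15912797  0.11922241] [ 0.54623913  1.50106716 -0.54624832] [ 0.38063988 -0.64198369 -3.98064992] [0.03888185 0.02854197 0.01834579] 0.017039142845473847
```

Not yet in contact (still carrying ~4 N); lower another 1–2 mm.

>>> jog_arm(
  motion="-1 0.0003 0 0 0; -1 0.0006 0 0 0; -1 0.0009 0 0 0; -1 0.0012 0 0 0; -1 0.0014 0 0 0; -1 0.0014 0 0 0; -1 0.0014 0 0 0; -1 0.0014 0 0 0; -1 0.0014 0 0 0; -1 0.0014 0 0 0",
)

```text
time_s: 21.6
position: [0.5008, -0.1591, 0.119]
ee_rot: [0.546, 1.5, -0.546]
wrist_force: [-2.2, 1.2, 6.9]
finger_gap: 0.0172
```

```bash
python3 look.py t "" scene
```

```text
21.65 [ 0.50081208 -0.15913419  0.11903141] [ 0.54637396  1.49963023 -0.54562601] [-3.06606454  1.59031734  7.16090468] [ 0.37004019  0.89553442 -0.02339844] 0.017131143333378458
```

>>> jog_arm(
  motion="-0.6 0 0 0 0; -0.5 0 0 0 0; -0.4 0 0 0 0; -0.2 0 0 0 0; 0 0 0 0 0; 0.2 0 0 0 0; 0.4 0 0 0 0; 0.6 0 0 0 0; 0.8 0 0 0 0; 1 0 0 0 0",
)

```text
time_s: 22.48
position: [0.5004, -0.1591, 0.1179]
ee_rot: [0.546, 1.501, -0.546]
wrist_force: [-0.4, 0.4, 0.2]
finger_gap: 0.0848
```

>>> jog_arm(
  motion="1 0 0 0 0; 1 0 0 0 0; 1 -0.01 0 0 0; 1 -0.02 0 0 0; 1 -0.04 0 0 0; 1 -0.06 0 0 0; 1 -0.08 0 0 0; 1 -0.1 0 0 0; 1 -0.12 0 0 0; 1 -0.14 0 0 0",
)

```text
time_s: 23.32
position: [0.5004, -0.1592, 0.2604]
ee_rot: [0.546, 1.499, -0.546]
wrist_force: [0.2, 0.0, 0.3]
finger_gap: 0.0852
```

```bash
python3 look.py u "" wrist,scene,side; python3 - <<'E'
from h import *
a=cv2.imread('pics/scene_u.png')[170:260,290:380];b=cv2.imread('pics/side_u.png')[165:245,270:350]
cv2.imwrite('pics/z13.png',np.hstack([cv2.resize(a,(400,400),interpolation=2),cv2.resize(b,(400,400),interpolation=2)]))
E
```

```text
23.4667 [ 0.50138634 -0.15947719  0.26084895] [ 0.54653155  1.49595991 -0.54517748] [0.57739439 0.4976698  0.14295132] [-0.00415298 -0.00505694  0.02264907] 0.0855049779035822
```

View pics/z13.png

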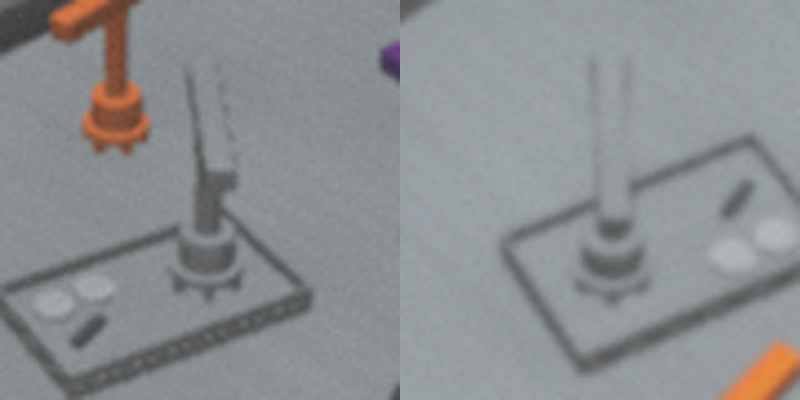

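View pics/scene_u.png

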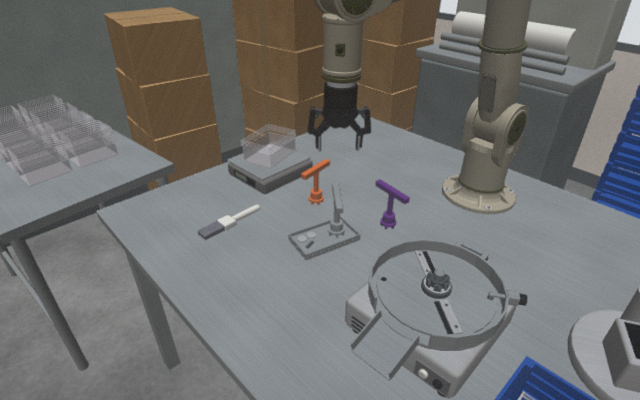

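View pics/wrist_u.png

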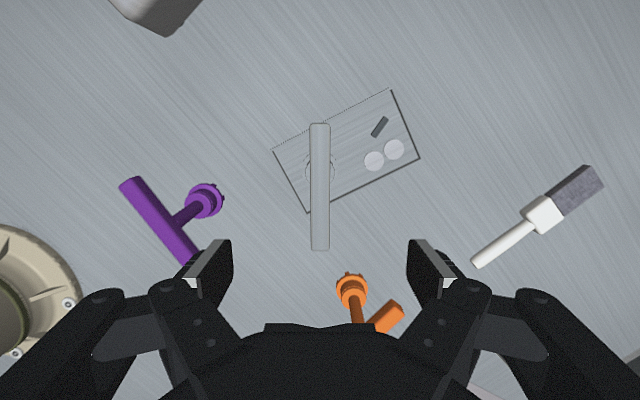

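The key stands upright on its peg (scene about (337,232), wrist bar centred on (320,187)). The gripper is well clear, and the brush and punnets are where they were.

```bash
python3 -c "
from workcell import ticket
print(ticket.close_job())"
```

```text
the job is handed in; nothing more can be done
None
```

The nut is backed off about 57° clockwise and the key is back on its peg. I handed the job in at about 23.5 s of the 61 s allowed.

- **Fitting:** I lowered the key lightly and its tangs dropped straight into the slots. It seated fully home, 9 mm below the nut top, at about 6 N.
- **Turning:** I turned the key 62° clockwise. The nut gave at a steady 0.3–0.4 N m, and I never turned it in the tightening direction. Wrist pictures before and after show the slot pattern shifted by 3.05°. With slots every 60°, that means 57° turned, more than the 45° asked for.
- **Parking:** I lowered the key over its peg until it touched the tray (about 11 N), then released it. The last pictures show it upright on the peg with the tangs on the tray. The gripper was about 13 cm above it, reading zero force.
- **Bystanders:** In the pictures the brush, the punnets and the orange and purple look-alikes have not moved.

**Checks that disagreed:**
- The position networks were several millimetres off for the nut and peg, so I used positions measured by hand from the wrist camera instead.
- The tray-edge estimate of the peg was about 3 mm off the direct view of the peg, so I used the direct view.

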